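# Fit the kneading arm on the dough machine's drive and hold it pressed

### The arm

A 6-joint arm with a two-finger parallel gripper is mounted at the origin on the work surface. World frame = base frame: x ahead of the robot, y to its left, z up, the work surface at z = 0. Lengths are in m, angles in rad, forces in N, time in s.
With the tool pointing down it reaches from about 0.3 to 0.75 m from the base axis. Payload 8.5 kg.
Tool frame: the origin (TCP) lies on the centre line of the jaws, within the pads' length; the fingertips stand arm.tip_reach ahead of it and the grasp point (between the pads) is the TCP (arm.tip_reach is the distance from the TCP to the fingertips, in m); z points along the fingers, y is the direction in which the jaws open and shut (so a half turn about z gives the same grasp; the last joint's range is limited). The gripper opens to 88 mm and grips with 3 to 60 N. Pads are 18 mm wide; open, the fingers measure 123 mm over their backs; the gripper's body (75 mm by 187 mm) begins 45 mm behind the grasp point.
Start: joints at [-1.335, 0.381, 1.297, -0, 1.464, -0.215], TCP at [0.24, -0.495, 0.258] pointing down, gripper open.
Joint ranges: [-3.11, 3.11], [-0.89, 2.33], [0.22, 2.48], [-1.42, 4.56], [0.17, 2.85], [-2.88, 2.88]. Speed limits (rad/s): [2.39, 2.39, 3.14, 3.14, 3.14, 3.14].

### API

Orientations are given as a unit quaternion [w, x, y, z].
In Python, from plant import arm gives the robot as it stands. The module is installed in compiled form; this text tells all that it offers.
- The arm moves only by the tool carry_out, never from a script. Its argument "rows" is a list of rows, each an object of numbers: "x", "y", "z": the shift along the tool's x, y, z in mm; "rx", "ry", "rz": the turn, a rotation vector about the tool's x, y, z in rad; "claw": the opening, from -1 (shut) to 1 (fully open). In form: [{"x": .., "y": .., "z": .., "rx": .., "ry": .., "rz": .., "claw": ..}, ...]. A call has 1 to 20 rows; each row shifts and turns the commanded pose from where the row before left it, along the tool's axes as they then stand; what a row does not reach is not made up. A row lasts 1/10 s, in which the tool goes at most 50 mm and 8.59 degrees, less where a joint would pass 70% of its speed; a pose out of reach is approached as far as the arm can. A call is refused whole if a number of a shift passes 50 or a number of a turn 0.15, either way. A call with a gripper value outside its range is refused whole. The fingers move at their own pace and stop on an object; "force" is the grip in N (left out, the last holds). Time passes only in rows, so rows that do not move let the fingers close. It gives the time, the measured TCP pose, the force and the opening at its end, in the units of the state.
- arm.get_state(): the state, without advancing time (a new reading comes with each control period).
- arm.snapshot(name): name is "side" or "top"; returns (picture, depth): 384x512x3 uint8, red, green, blue; 384x512 float32, m along the optical axis (not along the pixel's ray), 0 where there is no reading.
- arm.calibration(name): a dict with "vfov" (degrees; the focal length in pixels is half the picture's height over the tangent of half this angle, whatever the lens; pixels are square), "cx", "cy" (the principal point, pixels), "R" (3x3) and "t" (3): a world point X has camera coordinates R X + t. Camera axes: x right, y down, z forward; pixel columns grow to the right and rows downward; lengths in m; the calibration is good to about 2 mm. A picture is of the moment at which its call begins. calibration takes no time and is no camera call.
- arm.sign_off(): hands the job in, once; it reports no verdict.
The state is a dict: "time": time; "q": joint angles; "qd": joint speeds; "effort": joint torques, N m; "tool_pos": TCP position; "ee_rot": TCP orientation; "ft_force": force on the tool from outside, world axes, zero at the start; "torque": the same for the moment, N m; "gripper_width": finger opening in m.
Only numpy, scipy, OpenCV 4.12 (cv2) and the standard library are available. Lean on these libraries where they do the work, as an engineer would, in place of code of your own. Each camera call takes 0.05 s, during which the arm holds its last target. There are 200 camera calls.

### The job

Take the two-armed kneading tool (not the round slicing disc) from the wire rack by its fin, bring it over the bench dough machine and turn it until its keyways mesh with the cross-shaped drive spindle in the bowl. Slide it straight down all the way home, pushing the sprung grey collar under it fully down, and finish while holding the tool pressed there: do not let go. Leave everything else on the table and rack where it is.

Things in the scene. Friction and masses are not known exactly. Their poses are not given: they have to be found in the camera images.
- kneader_fin (a point): Kneading tool, white plastic, 0.25 kg, 108 mm tall, upright on the rack. Hub 38 mm in diameter, 62 mm high; two curved arms low on it (lowest 20 mm, reach 80 mm). On top a flat upright fin to grip: 44 mm long (x), 14 mm thick (y), 62 to 108 mm above the underside. This point: on the axis in the fin, 88 mm above the underside. z up, x along the fin; arms leave the hub along +x and -x.
- kneader_mouth (a point): Centre of the kneading tool's underside, mouth of its socket; axes as the fin. Socket open below, 52 mm deep: a cross of four keyways along the tool's +x, -x, +y, -y, each 9 mm wide and reaching 14 mm from the axis (1 mm clearance each side of the spindle's bars). It meshes at every quarter turn.
- spindle_tip (a point): Top centre of the upright steel drive spindle in the middle of the machine's bowl: two crossing bars, each 24 mm long and 7 mm thick, along this point's x and y, with rounded crests. It stands 146 mm above the table and 38 mm above the collar's top when that is up; it never moves up or down. The geared motor holds it: it turns about z only against 0.5 N m.
- collar_top (a point): Top centre of the round grey sprung collar (52 mm diameter) around the spindle's foot, 18 mm above the bowl's floor when up. The tool's underside lands on it.
- collar (a joint): How far the collar is pushed down, in m: 0 up, 0.008 at its lower stop. A spring holds it up: it starts to sink at about 7 N and is fully down at about 14 N, so the tool's own weight does not push it down.
- mixer: Bench dough machine, fixed: a white box 270 x 270 mm, 85 mm high, with a round steel bowl on top (outside diameter 244 mm, rim 135 mm and inner floor 90 mm above the table) and the spindle in its middle. Origin at table height under the spindle.
- rack: Fixed wire drying rack, 320 mm (its x) by 230 mm, bars at 45 mm above the table; origin at table height under its centre. It carries the kneading tool and the slicing disc.
- disc: Slicing disc, leave alone: the same hub and fin, 108 mm tall, but with a flat round steel plate of 120 mm diameter low on the hub. Stands on the rack; origin at the centre of its underside.
- cup: Steel cup, 56 mm diameter, 60 mm tall, leave alone; origin under its centre.
- jar: Glass jar, 70 mm diameter, 110 mm tall, leave alone; origin under its centre.
- oil: Amber glass bottle, 60 mm diameter, 190 mm tall, leave alone; origin under its centre.
- bowl: White ceramic bowl, 130 mm diameter, 50 mm tall, leave alone; origin under its centre.
- brush: Brush lying on the table, leave alone.
- scraper: Dough scraper, a steel blade 100 x 75 mm with a wooden grip along one edge, lying flat, leave alone; origin under the blade's centre.
There are look-alikes about, which are no part of the job. Leave any orange look-alike of the part that bears kneader_fin alone.

How it is judged:
By the outcome, as a careful person would: the job done as asked, in the order asked, and still so for the second after the job is handed in, while the arm keeps its last pose, push and grip.
It also fails if it takes over 43 s, if anything falls off the work surface, if the arm or the gripper's body presses on something with over 40 N, if the wrist force passes 120 N, or if a joint passes its speed limit or range.

## Working session

There is one attempt and no reset: what is moved stays moved. The work goes in short steps, Python scripts to look and compute and a tool call to move; the robot and the scene stay as the last step left them, time stands still between calls to the robot, and variables do not carry over. Pictures are saved under pics/ and viewed, about 8 in all and at most 12, crops included, and the job is handed in when it is done.

Besides the shell and the picture viewer there is one more tool, called after "Call:" as a command line: name --argument value ..., lists and objects as JSON in quotes. carry_out: Moves the arm, as the interface text tells. Its arguments: {"type":"object","properties":{"rows":{"type":"array"},"force":{"type":"number"}},"required":["rows"]}

```bash
mkdir -p pics; cat > h.py <<'E'
import numpy as np, cv2
from plant import arm
def snap(n):
    p,d=arm.snapshot(n); np.savez(f'{n}.npz',p=p,d=d); return p,d
def K(n):
    c=arm.calibration(n); f=192/np.tan(np.radians(c['vfov']/2)); return f,c['cx'],c['cy'],np.array(c['R']),np.array(c['t'])
def cloud(n,d):
    f,cx,cy,R,t=K(n); v,u=np.mgrid[:384,:512]
    C=np.stack([(u-cx)/f*d,(v-cy)/f*d,d],-1); return (C-t)@R
def ray(n,u,v,z):
    f,cx,cy,R,t=K(n); o=-R.T@t; r=R.T@np.array([(u-cx)/f,(v-cy)/f,1]); return o+r*(z-o[2])/r[2]
def proj(n,X):
    f,cx,cy,R,t=K(n); c=R@np.array(X)+t; return f*c[0]/c[2]+cx,f*c[1]/c[2]+cy
E
python3 - <<'E'
from h import *
for n in('side','top'):
    p,d=snap(n); cv2.imwrite(f'pics/{n}0.png',cv2.resize(p[:,:,::-1],(800,600)))
    c=arm.calibration(n); print(n,c, -np.array(c['R']).T@np.array(c['t']))
print(arm.get_state(),arm.tip_reach)
E
```

```text
side {'vfov': 42.21604063586123, 'cx': 254.72583841209354, 'cy': 201.44408575739905, 'R': array([[ 0.95846261, -0.28513472, -0.00689992],
       [-0.15961377, -0.51616885, -0.84148272],
       [ 0.23637441,  0.80763105, -0.54023997]]), 't': array([-0.4587546 ,  0.18753752,  1.56900164])} [ 0.09876086 -1.30118028  1.00228161]
top {'vfov': 45.64337502069382, 'cx': 253.21519025123183, 'cy': 191.54615421411722, 'R': array([[-0.00174395, -0.99999551,  0.00243507],
       [-0.99917775,  0.00164388, -0.04051082],
       [ 0.04050664, -0.00250372, -0.99917613]]), 't': array([5.24795402e-04, 4.81830833e-01, 1.83994191e+00])} [0.4069057  0.00433941 1.85794412]
{'time': 0.1, 'q': array([-1.33532139e+00,  3.81141838e-01,  1.29817585e+00, -3.96541488e-05,
        1.46358804e+00, -2.15293299e-01]), 'qd': array([-9.28352981e-04, -3.02700015e-03, -3.81178610e-03, -4.79668099e-05,
       -5.77954443e-04, -1.35283754e-04]), 'effort': array([ 4.53947461e-03, -4.38649106e+01, -2.24911612e+01,  7.14912987e-02,
        3.42076679e-02, -6.35919810e-05]), 'tool_pos': array([ 0.23954912, -0.49483565,  0.25719547]), 'ee_rot': array([-6.56301956e-04,  9.74707649e-01,  2.23482814e-01, -2.63356967e-05]), 'ft_force': array([-0.44237076, -0.04525722,  0.04931089]), 'torque': array([-0.03984275, -0.01018618,  0.00105735]), 'gripper_width': 0.0880254688243109} 0.019
```

View pics/top0.png

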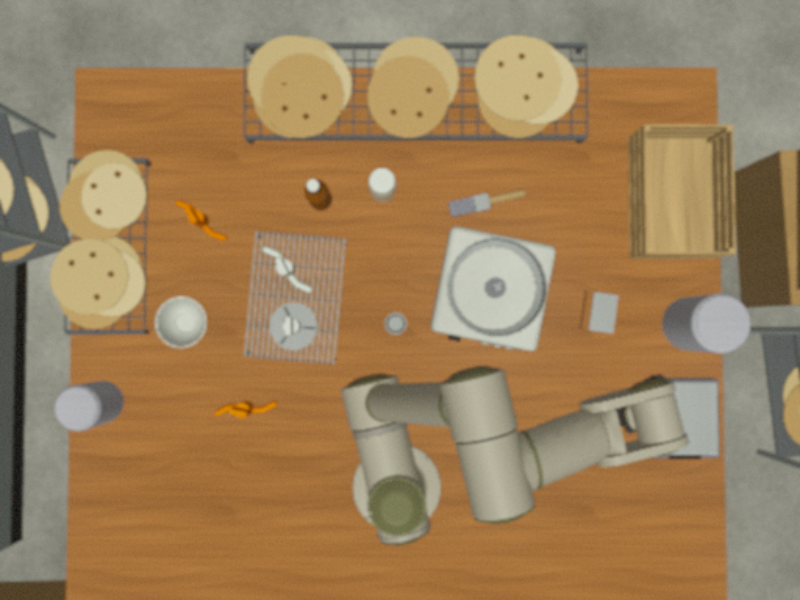

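View pics/side0.png

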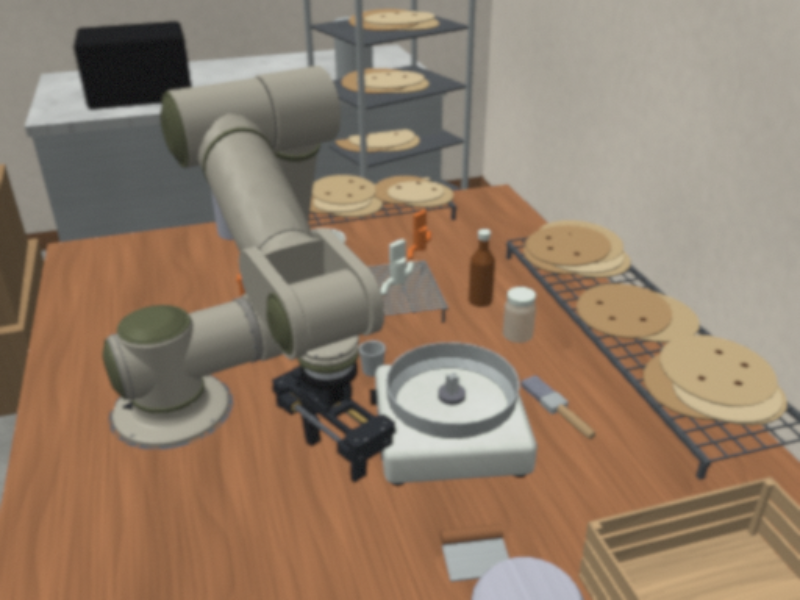

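The top view (800 px scale) has these candidates:
- (287,269): white two-armed tool on the wire rack.
- (293,326): white hub on a round plate. This is the disc.
- (200,218) and (245,408): orange look-alikes.

The white one at (287,269) fits the description. The spindle is at (495,287). Next I'll confirm it in a crop and measure.

```bash
python3 - <<'E'
from h import *
p=np.load('top.npz')['p'];d=np.load('top.npz')['d']
a=cv2.resize(p[145:235,152:227],None,fx=5.3,fy=5.3,interpolation=3); b=cv2.resize(p[160:205,296:338],None,fx=10,fy=10,interpolation=3)
h=max(a.shape[0],b.shape[0]); im=np.zeros((h,a.shape[1]+b.shape[1],3),np.uint8); im[:a.shape[0],:a.shape[1]]=a; im[:b.shape[0],a.shape[1]:]=b
im=cv2.resize(im,None,fx=min(1,800/im.shape[1]),fy=min(1,800/im.shape[1])); cv2.imwrite('pics/c1.png',im[:,:,::-1]); print(im.shape)
P=cloud('top',d); Z=P[...,2]
def rep(name,sl,lo,hi):
    m=np.zeros(Z.shape,bool); m[sl]=(Z[sl]>lo)&(Z[sl]<hi)
    v,u=np.nonzero(m); Q=P[m][:,:2]; 
    if len(Q)<3: print(name,len(Q));return
    r=cv2.minAreaRect(Q.astype(np.float32)*1000); w,V=np.linalg.eigh(np.cov(Q.T)); 
    print(name,len(Q),'px',u.mean().round(1),v.mean().round(1),'mean',P[m].mean(0).round(4),'rect',np.round(r[0],1),np.round(r[1],1),round(r[2],1),'main dir deg',np.degrees(np.arctan2(V[1,1],V[0,1])).round(1))
k=np.s_[150:192,160:205]
rep('fin',k,.125,.17); rep('arms',k,.06,.1);rep('all',k,.06,.2)
print('maxz',Z[k].max(), Z[195:225,170:205].max())
s=np.s_[170:198,303:331]
rep('sp',s,.128,.16);rep('col',s,.098,.12); rep('bowl rim',np.s_[145:222,280:355],.125,.142);rep('box',np.s_[140:230,270:360],.075,.089)
np.set_printoptions(linewidth=250)
print((Z[176:193,308:327]*1000).astype(int)); print((Z[162:182,172:196]*1000).astype(int))
E
```

```text
(467, 800, 3)
fin 53 px 180.4 170.2 mean [0.5569 0.273  0.15  ] rect [558.  274.4] [43.2 15.2] 27.1 main dir deg -152.6
arms 87 px 185.1 173.3 mean [0.5516 0.2677 0.0673] rect [557.6 272.8] [157.3  33.5] 48.3 main dir deg -138.0
all 178 px 183.2 171.7 mean [0.555  0.2697 0.101 ] rect [558.  272.4] [157.2  35.3] 46.8 main dir deg -138.6
maxz 1.8579441235434158 1.8579441235434158
sp 26 px 318.1 183.1 mean [ 0.5077 -0.2442  0.1444] rect [ 508.2 -243.7] [19.1 19.7] 18.5 main dir deg 74.6
col 117 px 316.6 183.7 mean [ 0.5076 -0.2436  0.1079] rect [ 507.3 -243. ] [ 48.2 102.2] 26.3 main dir deg 129.4
bowl rim 219 px 321.9 181.5 mean [ 0.5146 -0.2603  0.1333] rect [ 508.2 -244.6] [241.  240.3] 45.3 main dir deg -158.7
box 2922 px 314.2 185.4 mean [ 0.5024 -0.2378  0.0833] rect [ 506.9 -244.3] [269.  271.1] 78.3 main dir deg -141.1
[[ 87  84  86  81  78  85  78  88  89  84  83  82  77  89  90  89  80  81  86]
 [ 88  84  80  93  87  86  83  83 108 111 105  87  88  82  84  81  82  85  83]
 [ 80  87  82  89  88  78 109 116 105 119 117 109 102  75  84  86  79  78  78]
 [ 90  86  82  75 102 109 1
[... 2840 characters left out ...]
 45   -4   -5   79  119   75   68   56   67   58    0   46   -9    0   47   -5   -6]
 [  41   -1    0   -4 1857   -3    1   41   -1   -2    4   45   -4   61   64   64   55   56   48    2    1   43   -2   -7]
 [  37    2    5   44   39    1    2   40    0   -4    0   44  -15   53   69   69   63   68   44    0   -4   49    4    5]
 [  44   -3   -3   46   45    0    2   46    0   -1   44   47    4   -4   52   62   66   63   58   -5    1   46   -9    0]
 [  36   -1   -3   57    5    6   -5   39    6   -2   49   43    1    9   37   67   56   62   61   58   65   45    0 1857]
 [  34   -8    5   37    0   -4    0   44    0   -4   44    2   -2    6   51    1   63   63   68   57   59   56   55    9]]
```

View pics/c1.png

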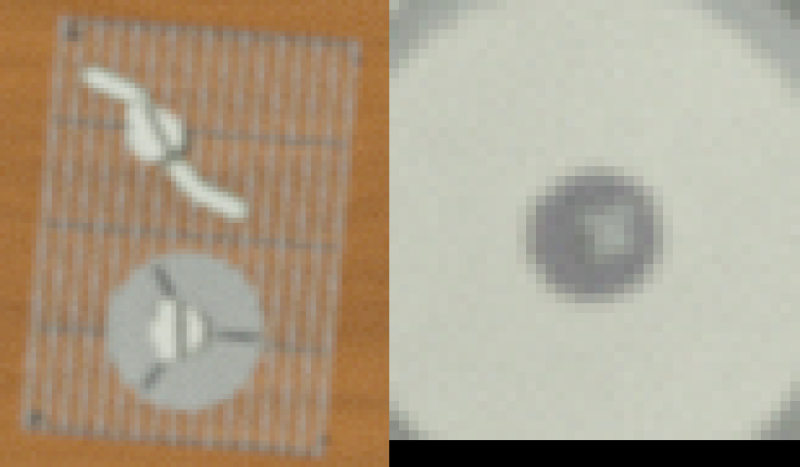

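The crop confirms it: white hub, fin and two arms at crop px (160,130), with the plated disc below at (180,330). The spindle cross is blurry, so I'll average frames to get its angle and refine the fin.

```bash
cat >> h.py <<'E'
def avg(n,k):
    ps=[];ds=[]
    for _ in range(k):
        p,d=arm.snapshot(n); ps.append(p.astype(float)); ds.append(np.where((d>0)&(d<3),d,np.nan))
    return np.mean(ps,0),np.nanmedian(np.array(ds),0)
E
python3 - <<'E'
from h import *
import warnings; warnings.simplefilter('ignore')
from scipy.ndimage import map_coordinates as mc
def reg(n,z,I,c,W=20,s=.5):  # orthorectify image at height z, around c (mm grid)
    g=np.arange(-W,W+s,s)/1000; X,Y=np.meshgrid(g,g,indexing='ij')
    f,cx,cy,R,t=K(n); Q=np.stack([X+c[0],Y+c[1],0*X+z],-1)@R.T+t
    return mc(I,[f*Q[...,1]/Q[...,2]+cy,f*Q[...,0]/Q[...,2]+cx],order=3),X,Y
T,dT=avg('top',10); S,dS=avg('side',10); np.savez('avg.npz',T=T,dT=dT,S=S,dS=dS)
P=cloud('top',dT);Z=P[...,2]
s=np.s_[172:196,306:330]
m=np.zeros(Z.shape,bool);m[s]=Z[s]>.128
Q=P[m][:,:2]; print('sp',len(Q),Q.mean(0).round(4),(Q.max(0)/2+Q.min(0)/2).round(4))
for nm,I in(('depth',np.nan_to_num(Z,nan=.09)),('gray',T.mean(-1))):
  for c in(Q.mean(0),(.508,-.2442)):
    A,X,Y=reg('top',.144,I,c); r=np.hypot(X,Y);th=np.arctan2(Y,X)
    for lo,hi in((.005,.011),(.007,.014)):
      w=(r>lo)&(r<hi); M=(A[w]*np.exp(4j*th[w])).mean(); print(nm,np.round(c,4),lo,'ang',np.degrees(np.angle(M)/4).round(1),'amp',abs(M).round(5), '1st',abs((A[w]*np.exp(1j*th[w])).mean()).round(5))
k=np.s_[150:192,160:205]; m=np.zeros(Z.shape,bool);m[k]=(Z[k]>.135)&(Z[k]<.17)
Q=P[m][:,:2].astype(np.float32)*1000; r=cv2.minAreaRect(Q); w,V=np.linalg.eigh(np.cov(Q.T)); print('fin',len(Q),Q.mean(0),r,np.degrees(np.arctan2(V[1,1],V[0,1])),np.median(P[m][:,2]))
a=cv2.resize(T[172:196,306:330],(400,400),interpolation=2); u,v=map(int,proj('side',(.508,-.244,.13))); b=cv2.resize(S[v-14:v+14,u-14:u+14],(400,400),interpolation=2)
im=np.hstack([a,b]); im=np.clip((im-60)*1.4,0,255); cv2.imwrite('pics/sp.png',im[:,:,::-1])
print(arm.get_state()['time'])
E
```

```text
sp 26 [ 0.5078 -0.2443] [ 0.5084 -0.2444]
depth [ 0.5078 -0.2443] 0.005 ang -32.1 amp 0.00652 1st 0.00188
depth [ 0.5078 -0.2443] 0.007 ang -31.5 amp 0.00717 1st 0.00037
depth [ 0.508  -0.2442] 0.005 ang -31.9 amp 0.00642 1st 0.00227
depth [ 0.508  -0.2442] 0.007 ang -31.3 amp 0.00712 1st 0.00026
gray [ 0.5078 -0.2443] 0.005 ang -31.9 amp 2.87025 1st 1.25954
gray [ 0.5078 -0.2443] 0.007 ang -32.2 amp 2.80531 1st 1.77356
gray [ 0.508  -0.2442] 0.005 ang -31.9 amp 2.79283 1st 1.54062
gray [ 0.508  -0.2442] 0.007 ang -32.3 amp 2.70584 1st 1.88417
fin 51 [557.51624 273.47992] ((557.9328002929688, 274.4364318847656), (42.49453353881836, 14.160087585449219), 26.470943450927734) -153.68905918019317 0.15219221508985678
1.1[ WARN:0@5.135] global loadsave.cpp:1063 imwrite_ Unsupported depth image for selected encoder is fallbacked to CV_8U.
```

View pics/sp.png

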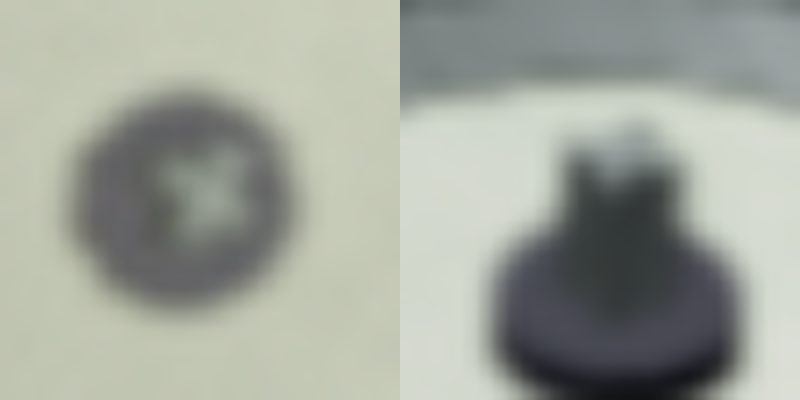

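The averaged view gives a cross at −32° (depth and grey agree) with its tip at (0.508, −0.2443). The fin is at (0.5576, 0.2738) at about 26.6°, top z 0.152, which matches the expected 0.153. The jaws are already nearly aligned with it.

```bash
cat >> h.py <<'E'
from scipy.spatial.transform import Rotation as Ro
def rot():
    q=arm.get_state()['ee_rot']; return Ro.from_quat([q[1],q[2],q[3],q[0]])
def delta(pos,yaw):
    s=arm.get_state(); R=rot(); a=np.radians(yaw)
    G=Ro.from_matrix(np.array([[np.cos(a),np.sin(a),0],[np.sin(a),-np.cos(a),0],[0,0,-1]]))
    e=R.as_matrix(); print('t',round(s['time'],2),'pos',np.round(s['tool_pos']*1000,1),'yaw',np.degrees(np.arctan2(e[1,0],e[0,0])).round(2),'F',s['ft_force'].round(1),'T',s['torque'].round(2),'w',round(s['gripper_width']*1000,1))
    print('d mm',(R.inv().apply(np.array(pos)-s['tool_pos'])*1000).round(1),'rv',(R.inv()*G).as_rotvec().round(4))
E
python3 -c "
from h import *
delta((.5576,.2738,.258),26.6)"
```

```text
t 1.1 pos [ 239.6 -495.   257.7] yaw 25.83 F [ 0.2  0.6 -0.3] T [0.   0.08 0.01] w 88.2
d mm [ 6.212e+02 -5.535e+02 -2.000e-01] rv [-0.0001 -0.     -0.0135]
```

Call:
carry_out --rows '[{"x": 10, "y": -9, "rz": -0.013, "claw": 1}, {"x": 20, "y": -18}, {"x": 34, "y": -30}, {"x": 34, "y": -30}, {"x": 34, "y": -30}, {"x": 34, "y": -30}, {"x": 34, "y": -30}, {"x": 34, "y": -30}, {"x": 34, "y": -30}, {"x": 34, "y": -30}, {"x": 34, "y": -30}, {"x": 34, "y": -30}, {"x": 34, "y": -30}, {"x": 34, "y": -30}, {"x": 34, "y": -30}, {"x": 34, "y": -30}, {"x": 34, "y": -30}, {"x": 34, "y": -30}, {"x": 34, "y": -31}, {"x": 13, "y": -16}]'

```text
invalid input at $.rows[0]: expected keys x, y, z, rx, ry, rz, claw
```

```bash
python3 -c "
from h import *
delta((.5576,.2738,.133),26.6)"
```

```text
t 1.1 pos [ 239.6 -495.   257.7] yaw 25.83 F [ 0.2  0.6 -0.3] T [0.   0.08 0.01] w 88.2
d mm [ 621.2 -553.5  124.8] rv [-0.0001 -0.     -0.0135]
```

All keys are required in each row.

Call:
carry_out --rows '[{"x": 10, "y": -9, "z": 0, "rx": 0, "ry": 0, "rz": -0.013, "claw": 1}, {"x": 20, "y": -18, "z": 0, "rx": 0, "ry": 0, "rz": 0, "claw": 1}, {"x": 34, "y": -30, "z": 0, "rx": 0, "ry": 0, "rz": 0, "claw": 1}, {"x": 34, "y": -30, "z": 0, "rx": 0, "ry": 0, "rz": 0, "claw": 1}, {"x": 34, "y": -30, "z": 0, "rx": 0, "ry": 0, "rz": 0, "claw": 1}, {"x": 34, "y": -30, "z": 0, "rx": 0, "ry": 0, "rz": 0, "claw": 1}, {"x": 34, "y": -30, "z": 0, "rx": 0, "ry": 0, "rz": 0, "claw": 1}, {"x": 34, "y": -30, "z": 0, "rx": 0, "ry": 0, "rz": 0, "claw": 1}, {"x": 34, "y": -30, "z": 0, "rx": 0, "ry": 0, "rz": 0, "claw": 1}, {"x": 34, "y": -30, "z": 0, "rx": 0, "ry": 0, "rz": 0, "claw": 1}, {"x": 34, "y": -30, "z": 0, "rx": 0, "ry": 0, "rz": 0, "claw": 1}, {"x": 34, "y": -30, "z": 0, "rx": 0, "ry": 0, "rz": 0, "claw": 1}, {"x": 34, "y": -30, "z": 0, "rx": 0, "ry": 0, "rz": 0, "claw": 1}, {"x": 34, "y": -30, "z": 0, "rx": 0, "ry": 0, "rz": 0, "claw": 1}, {"x": 34, "y": -30, "z": 0, "rx": 0, "ry": 0, "rz": 0, "claw": 1}, {"x": 34, "y": -30, "z": 0, "rx": 0, "ry": 0, "rz": 0, "claw": 1}, {"x": 34, "y": -30, "z": 0, "rx": 0, "ry": 0, "rz": 0, "claw": 1}, {"x": 34, "y": -31, "z": 0, "rx": 0, "ry": 0, "rz": 0, "claw": 1}, {"x": 34, "y": -30, "z": 0, "rx": 0, "ry": 0, "rz": 0, "claw": 1}, {"x": 13, "y": -16, "z": 0, "rx": 0, "ry": 0, "rz": 0, "claw": 1}]'

```text
time: 3.1
tool_pos: [0.5471, 0.2817, 0.2572]
ee_rot: [-0.0, 0.973, 0.231, -0.0]
ft_force: [-0.5, -0.3, 0.6]
gripper_width: 0.0883
```

```bash
python3 -c "
from h import *
delta((.5576,.2738,.133),26.6)"
```

```text
t 3.1 pos [547.1 281.7 257.2] yaw 26.76 F [-0.5 -0.3  0.6] T [-0.03  0.03  0.  ] w 88.3
d mm [  5.9  11.9 124.1] rv [-0.0006  0.0002  0.0027]
```

Call:
carry_out --rows '[{"x": 6, "y": 12, "z": 10, "rx": 0, "ry": 0, "rz": 0.003, "claw": 1}, {"x": 0, "y": 0, "z": 25, "rx": 0, "ry": 0, "rz": 0, "claw": 1}, {"x": 0, "y": 0, "z": 25, "rx": 0, "ry": 0, "rz": 0, "claw": 1}, {"x": 0, "y": 0, "z": 0, "rx": 0, "ry": 0, "rz": 0, "claw": 1}]'

```text
time: 3.5
tool_pos: [0.5565, 0.2689, 0.1944]
ee_rot: [0.0, 0.974, 0.228, -0.004]
ft_force: [0.4, -0.8, 0.2]
gripper_width: 0.0881
```

```bash
python3 -c "
from h import *
delta((.5576,.2738,.133),26.6)"
```

```text
t 3.5 pos [556.5 268.9 194.4] yaw 26.37 F [ 0.4 -0.8  0.2] T [ 0.05 -0.    0.01] w 88.1
d mm [ 3.6 -3.9 61.4] rv [-0.0013  0.007  -0.004 ]
```

Call:
carry_out --rows '[{"x": 0, "y": 0, "z": 0, "rx": 0, "ry": 0, "rz": 0, "claw": 1}, {"x": 0, "y": 0, "z": 0, "rx": 0, "ry": 0, "rz": 0, "claw": 1}, {"x": 0, "y": 0, "z": 0, "rx": 0, "ry": 0, "rz": 0, "claw": 1}]'

```text
time: 3.8
tool_pos: [0.5584, 0.2701, 0.1992]
ee_rot: [-0.0, 0.974, 0.228, 0.001]
ft_force: [-0.6, 0.3, -0.3]
gripper_width: 0.0883
```

```bash
python3 -c "
from h import *
delta((.5576,.2738,.133),26.6)"
```

```text
t 3.8 pos [558.4 270.1 199.2] yaw 26.4 F [-0.6  0.3 -0.3] T [-0.04  0.   -0.  ] w 88.3
d mm [ 0.8 -3.7 66.2] rv [ 0.0005 -0.0023 -0.0035]
```

Call:
carry_out --rows '[{"x": 1, "y": -4, "z": 12, "rx": 0, "ry": 0, "rz": -0.004, "claw": 1}, {"x": 0, "y": 0, "z": 20, "rx": 0, "ry": 0, "rz": 0, "claw": 1}, {"x": 0, "y": 0, "z": 20, "rx": 0, "ry": 0, "rz": 0, "claw": 1}, {"x": 0, "y": 0, "z": 14, "rx": 0, "ry": 0, "rz": 0, "claw": 1}, {"x": 0, "y": 0, "z": 0, "rx": 0, "ry": 0, "rz": 0, "claw": 1}, {"x": 0, "y": 0, "z": 0, "rx": 0, "ry": 0, "rz": 0, "claw": 1}, {"x": 0, "y": 0, "z": 0, "rx": 0, "ry": 0, "rz": 0, "claw": 1}, {"x": 0, "y": 0, "z": 0, "rx": 0, "ry": 0, "rz": 0, "claw": 1}]'

```text
time: 4.6
tool_pos: [0.5575, 0.2743, 0.1326]
ee_rot: [-0.0, 0.973, 0.23, 0.001]
ft_force: [-0.4, -0.4, -0.7]
gripper_width: 0.0879
```

```bash
python3 -c "
from h import *
delta((.5576,.2738,.133),26.6)
for n in('top','side'):
    p,d=snap(n);u,v=map(int,proj(n,(.5576,.2738,.133)));cv2.imwrite(f'pics/{n}g.png',cv2.resize(p[v-40:v+40,u-40:u+40,::-1],(400,400),interpolation=2))
cv2.imwrite('pics/g.png',np.hstack([cv2.imread('pics/topg.png'),cv2.imread('pics/sideg.png')]))
"
```

```text
t 4.6 pos [557.5 274.3 132.6] yaw 26.63 F [-0.4 -0.4 -0.7] T [-0.    0.06  0.02] w 87.9
d mm [-0.1  0.5 -0.4] rv [ 0.0003 -0.0016  0.0006]
```

View pics/g.png

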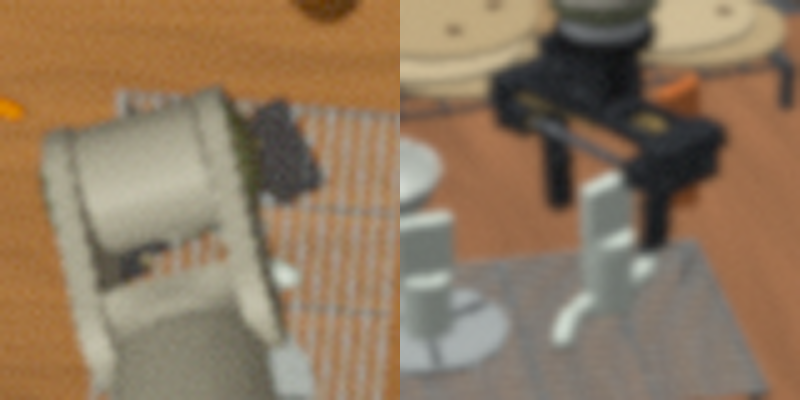

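The side crop shows the fin at (605,210), centred between the fingers at (557,190) and (652,230). Closing now.

Call:
carry_out --rows '[{"x": 0, "y": 0, "z": 0, "rx": 0, "ry": 0, "rz": 0, "claw": -1}, {"x": 0, "y": 0, "z": 0, "rx": 0, "ry": 0, "rz": 0, "claw": -1}, {"x": 0, "y": 0, "z": 0, "rx": 0, "ry": 0, "rz": 0, "claw": -1}, {"x": 0, "y": 0, "z": 0, "rx": 0, "ry": 0, "rz": 0, "claw": -1}, {"x": 0, "y": 0, "z": 0, "rx": 0, "ry": 0, "rz": 0, "claw": -1}, {"x": 0, "y": 0, "z": 0, "rx": 0, "ry": 0, "rz": 0, "claw": -1}, {"x": 0, "y": 0, "z": 0, "rx": 0, "ry": 0, "rz": 0, "claw": -1}, {"x": 0, "y": 0, "z": 0, "rx": 0, "ry": 0, "rz": 0, "claw": -1}, {"x": 0, "y": 0, "z": 0, "rx": 0, "ry": 0, "rz": 0, "claw": -1}, {"x": 0, "y": 0, "z": 0, "rx": 0, "ry": 0, "rz": 0, "claw": -1}]' --force 50

```text
time: 5.7
tool_pos: [0.5571, 0.2742, 0.1316]
ee_rot: [-0.0, 0.973, 0.23, -0.0]
ft_force: [0.8, 1.4, -0.2]
gripper_width: 0.0139
```

```bash
python3 -c "
from h import *
delta((.508,-.2443,.30),58)"
```

```text
t 5.7 pos [557.1 274.2 131.6] yaw 26.63 F [ 0.8  1.4 -0.2] T [-0.01 -0.02  0.01] w 13.9
d mm [-276.4  441.4 -168.4] rv [-2.000e-04  2.000e-04 -5.475e-01]
```

Call:
carry_out --rows '[{"x": 0, "y": 0, "z": -8, "rx": 0, "ry": 0, "rz": 0, "claw": -1}, {"x": 0, "y": 0, "z": -20, "rx": 0, "ry": 0, "rz": 0, "claw": -1}, {"x": 0, "y": 0, "z": -32, "rx": 0, "ry": 0, "rz": 0, "claw": -1}, {"x": 0, "y": 0, "z": -32, "rx": 0, "ry": 0, "rz": 0, "claw": -1}, {"x": 0, "y": 0, "z": -32, "rx": 0, "ry": 0, "rz": 0, "claw": -1}, {"x": 0, "y": 0, "z": -25, "rx": 0, "ry": 0, "rz": -0.05, "claw": -1}, {"x": 0, "y": 0, "z": -14, "rx": 0, "ry": 0, "rz": -0.1, "claw": -1}, {"x": 0, "y": 0, "z": -5, "rx": 0, "ry": 0, "rz": -0.1, "claw": -1}, {"x": 0, "y": 0, "z": 0, "rx": 0, "ry": 0, "rz": -0.1, "claw": -1}, {"x": 0, "y": 0, "z": 0, "rx": 0, "ry": 0, "rz": -0.1, "claw": -1}, {"x": 0, "y": 0, "z": 0, "rx": 0, "ry": 0, "rz": -0.07, "claw": -1}, {"x": 0, "y": 0, "z": 0, "rx": 0, "ry": 0, "rz": -0.03, "claw": -1}, {"x": 0, "y": 0, "z": 0, "rx": 0, "ry": 0, "rz": 0, "claw": -1}, {"x": 0, "y": 0, "z": 0, "rx": 0, "ry": 0, "rz": 0, "claw": -1}]'

```text
time: 7.1
tool_pos: [0.5572, 0.2741, 0.2998]
ee_rot: [-0.0, 0.874, 0.485, -0.0]
ft_force: [-0.1, 0.2, -2.1]
gripper_width: 0.0138
```

```bash
python3 -c "
from h import *
delta((.508,-.2443,.30),58)"
```

```text
t 7.1 pos [557.2 274.1 299.8] yaw 58.06 F [-0.1  0.2 -2.1] T [-0.07  0.01  0.03] w 13.8
d mm [-4.659e+02  2.325e+02 -2.000e-01] rv [-0.0001  0.0001  0.0011]
```

Call:
carry_out --rows '[{"x": -10, "y": 5, "z": 0, "rx": 0, "ry": 0, "rz": 0, "claw": -1}, {"x": -22, "y": 11, "z": 0, "rx": 0, "ry": 0, "rz": 0, "claw": -1}, {"x": -34, "y": 17, "z": 0, "rx": 0, "ry": 0, "rz": 0, "claw": -1}, {"x": -34, "y": 17, "z": 0, "rx": 0, "ry": 0, "rz": 0, "claw": -1}, {"x": -34, "y": 17, "z": 0, "rx": 0, "ry": 0, "rz": 0, "claw": -1}, {"x": -34, "y": 17, "z": 0, "rx": 0, "ry": 0, "rz": 0, "claw": -1}, {"x": -34, "y": 17, "z": 0, "rx": 0, "ry": 0, "rz": 0, "claw": -1}, {"x": -34, "y": 17, "z": 0, "rx": 0, "ry": 0, "rz": 0, "claw": -1}, {"x": -34, "y": 17, "z": 0, "rx": 0, "ry": 0, "rz": 0, "claw": -1}, {"x": -34, "y": 17, "z": 0, "rx": 0, "ry": 0, "rz": 0, "claw": -1}, {"x": -34, "y": 17, "z": 0, "rx": 0, "ry": 0, "rz": 0, "claw": -1}, {"x": -34, "y": 17, "z": 0, "rx": 0, "ry": 0, "rz": 0, "claw": -1}, {"x": -34, "y": 17, "z": 0, "rx": 0, "ry": 0, "rz": 0, "claw": -1}, {"x": -34, "y": 17, "z": 0, "rx": 0, "ry": 0, "rz": 0, "claw": -1}, {"x": -18, "y": 9, "z": 0, "rx": 0, "ry": 0, "rz": 0, "claw": -1}, {"x": -8, "y": 3.5, "z": 0, "rx": 0, "ry": 0, "rz": 0, "claw": -1}, {"x": 0, "y": 0, "z": 0, "rx": 0, "ry": 0, "rz": 0, "claw": -1}, {"x": 0, "y": 0, "z": 0, "rx": 0, "ry": 0, "rz": 0, "claw": -1}, {"x": 0, "y": 0, "z": 0, "rx": 0, "ry": 0, "rz": 0, "claw": -1}]'

```text
time: 9.0
tool_pos: [0.5088, -0.2432, 0.3]
ee_rot: [0.0, 0.874, 0.486, 0.0]
ft_force: [-0.2, 0.8, -2.9]
gripper_width: 0.0134
```

```bash
python3 -c "
from h import *
delta((.508,-.2443,.245),58)
for n in('top','side'):
    p,d=snap(n);u,v=map(int,proj(n,(.508,-.244,.22)));cv2.imwrite(f'pics/{n}g.png',cv2.resize(p[v-40:v+40,u-40:u+40,::-1],(400,400),interpolation=2))
cv2.imwrite('pics/g2.png',np.hstack([cv2.imread('pics/topg.png'),cv2.imread('pics/sideg.png')]))
"
```

```text
t 9.0 pos [ 508.8 -243.2  300. ] yaw 58.22 F [-0.2  0.8 -2.9] T [-0.02 -0.12 -0.01] w 13.4
d mm [-1.4 -0.2 55. ] rv [ 0.0002 -0.0002  0.0038]
```

View pics/g2.png

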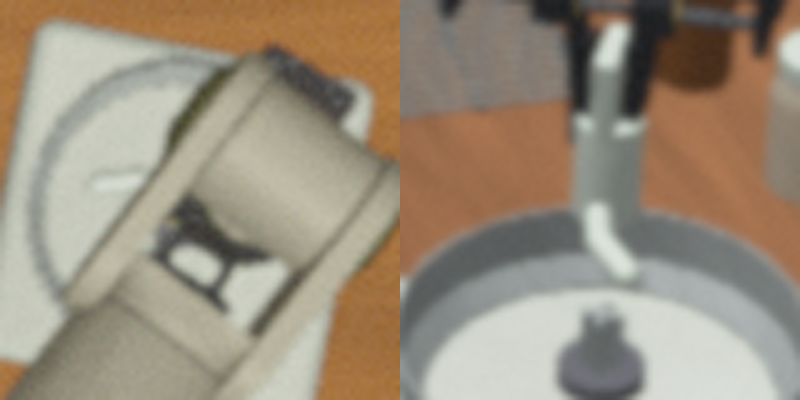

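Tool held upright over the bowl: hub at crop px (608,180), spindle below it at (604,325). Correcting, then descending to just above the tip.

Call:
carry_out --rows '[{"x": -1.4, "y": 0, "z": 5, "rx": 0, "ry": 0, "rz": 0.004, "claw": -1}, {"x": 0, "y": 0, "z": 15, "rx": 0, "ry": 0, "rz": 0, "claw": -1}, {"x": 0, "y": 0, "z": 20, "rx": 0, "ry": 0, "rz": 0, "claw": -1}, {"x": 0, "y": 0, "z": 10, "rx": 0, "ry": 0, "rz": 0, "claw": -1}, {"x": 0, "y": 0, "z": 5, "rx": 0, "ry": 0, "rz": 0, "claw": -1}, {"x": 0, "y": 0, "z": 0, "rx": 0, "ry": 0, "rz": 0, "claw": -1}, {"x": 0, "y": 0, "z": 0, "rx": 0, "ry": 0, "rz": 0, "claw": -1}, {"x": 0, "y": 0, "z": 0, "rx": 0, "ry": 0, "rz": 0, "claw": -1}]'

```text
time: 9.9
tool_pos: [0.5082, -0.2457, 0.2455]
ee_rot: [0.001, 0.875, 0.484, 0.0]
ft_force: [0.4, -0.3, -2.1]
gripper_width: 0.013
```

```bash
python3 - <<'E'
from h import *
delta((.508,-.2443,.245),58)
S,d=avg('side',10)
u,v=map(int,proj('side',(.508,-.244,.17)))
cv2.imwrite('pics/g3.png',cv2.resize(S[v-25:v+35,u-30:u+30,::-1].clip(0,255).astype(np.uint8),(600,600),interpolation=2))
g=S.mean(-1); 
for z,hw,nm in((.205,16,'hub'),(.195,16,'hub'),(.135,10,'spindle'),(.129,10,'spindle')):
    pu,pv=proj('side',(.508,-.2443,z)); r=int(round(pv)); c0=int(pu)
    row=g[r-1:r+2,c0-hw:c0+hw+1].mean(0); gr=np.diff(row)
    h=len(gr)//2; e=[]
    for seg,o in((np.abs(gr[:h]),0),(np.abs(gr[h:]),h)):
        i=seg.argmax(); w=seg[max(0,i-2):i+3]; e.append(c0-hw+.5+o+max(0,i-2)+(w*np.arange(len(w))).sum()/w.sum())
    print(nm,z,'edges',np.round(e,2),'mid-pred',round(np.mean(e)-pu,2), row.astype(int))
E
```

```text
t 9.9 pos [ 508.2 -245.7  245.5] yaw 57.92 F [ 0.4 -0.3 -2.1] T [-0.04 -0.04 -0.03] w 13.0
d mm [ 1.1 -0.9  0.5] rv [ 0.0015  0.0001 -0.0015]
hub 0.205 edges [282.76 295.81] mid-pred -0.16 [ 94  92  92  93  93  94  94  95  97 107 126 142 148 145 137 130 126 126
 132 135 134 129 123 116 109 106 106 108 109 111 114 115 115]
hub 0.195 edges [282.55 290.8 ] mid-pred -2.65 [ 91  91  91  92  93  93  95  96  99 110 128 142 145 143 139 135 131 127
 122 118 115 114 114 111 108 107 107 107 108 109 110 111 112]
spindle 0.135 edges [286.   291.62] mid-pred 0.13 [212 212 212 212 211 208 195 179 185 204 216 218 210 190 166 167 190 206
 210 212 212]
spindle 0.129 edges [286.9  288.94] mid-pred -0.7 [211 211 210 205 196 183 163 142 146 170 194 211 218 216 206 196 198 203
 207 210 212]h.py:18: RuntimeWarning: All-NaN slice encountered
  return np.mean(ps,0),np.nanmedian(np.array(ds),0)
```

View pics/g3.png

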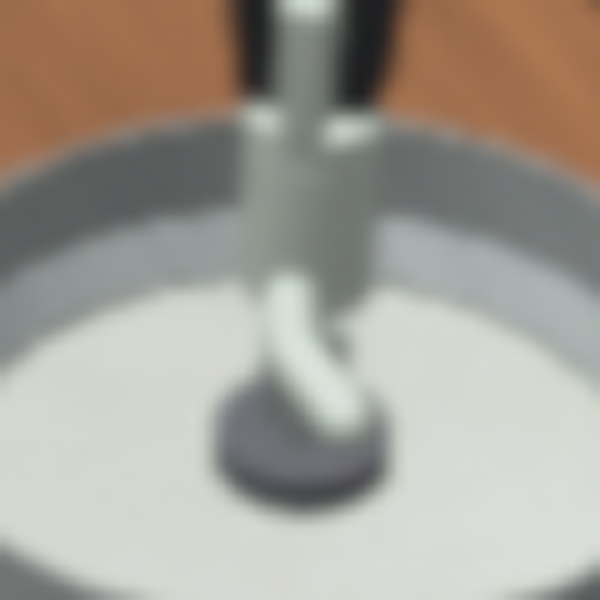

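The hub axis (u≈289.3) and the collar centre (u≈288.2) both match their projections to about 0.2 px, so alignment is good. Reading the settled pose.

```bash
python3 -c "
from h import *
delta((.508,-.2443,.245),58)"
```

```text
t 10.4 pos [ 508.  -245.6  244.8] yaw 57.91 F [ 0.2  0.6 -2.3] T [-0.04 -0.01 -0.  ] w 13.3
d mm [ 1.1 -0.7 -0.2] rv [ 0.      0.     -0.0015]
```

Call:
carry_out --rows '[{"x": 1, "y": -0.7, "z": 4, "rx": 0, "ry": 0, "rz": -0.001, "claw": -1}, {"x": 0, "y": 0, "z": 4, "rx": 0, "ry": 0, "rz": 0, "claw": -1}, {"x": 0, "y": 0, "z": 2, "rx": 0, "ry": 0, "rz": 0, "claw": -1}, {"x": 0, "y": 0, "z": 2, "rx": 0, "ry": 0, "rz": 0, "claw": -1}, {"x": 0, "y": 0, "z": 2, "rx": 0, "ry": 0, "rz": 0, "claw": -1}, {"x": 0, "y": 0, "z": 2, "rx": 0, "ry": 0, "rz": 0, "claw": -1}, {"x": 0, "y": 0, "z": 0, "rx": 0, "ry": 0, "rz": 0, "claw": -1}, {"x": 0, "y": 0, "z": 0, "rx": 0, "ry": 0, "rz": 0, "claw": -1}]'

```text
time: 11.2
tool_pos: [0.5079, -0.2445, 0.2287]
ee_rot: [0.0, 0.875, 0.485, -0.0]
ft_force: [-0.0, -0.4, -3.3]
gripper_width: 0.0134
```

```bash
python3 -c "
from h import *
delta((.508,-.2443,.229),58)"
```

```text
t 11.2 pos [ 507.9 -244.5  228.7] yaw 57.97 F [-0.  -0.4 -3.3] T [-0.19  0.08 -0.02] w 13.4
d mm [ 0.2  0.  -0.3] rv [-0.0001  0.0002 -0.0006]
```

Underside should be about 4 mm below the tip with no upward force, so it's meshing. Going on gently.

Call:
carry_out --rows '[{"x": 0, "y": 0, "z": 2, "rx": 0, "ry": 0, "rz": 0, "claw": -1}, {"x": 0, "y": 0, "z": 2, "rx": 0, "ry": 0, "rz": 0, "claw": -1}, {"x": 0, "y": 0, "z": 3, "rx": 0, "ry": 0, "rz": 0, "claw": -1}, {"x": 0, "y": 0, "z": 3, "rx": 0, "ry": 0, "rz": 0, "claw": -1}, {"x": 0, "y": 0, "z": 0, "rx": 0, "ry": 0, "rz": 0, "claw": -1}, {"x": 0, "y": 0, "z": 0, "rx": 0, "ry": 0, "rz": 0, "claw": -1}]'

```text
time: 11.8
tool_pos: [0.5078, -0.2444, 0.2185]
ee_rot: [-0.0, 0.875, 0.485, -0.0]
ft_force: [-1.2, -1.3, -4.3]
gripper_width: 0.0138
```

```bash
python3 -c "
from h import *
delta((.508,-.2443,.2187),58)"
```

```text
t 11.8 pos [ 507.8 -244.4  218.5] yaw 57.97 F [-1.2 -1.3 -4.3] T [-0.49  0.11 -0.02] w 13.8
d mm [ 0.2  0.1 -0.2] rv [-0.0005  0.0001 -0.0005]
```

Small side force (−1.2, −1.3 N). I'll ease 0.5 mm along tool −x and continue.

Call:
carry_out --rows '[{"x": -0.5, "y": 0, "z": 0, "rx": 0, "ry": 0, "rz": 0, "claw": -1}, {"x": 0, "y": 0, "z": 3, "rx": 0, "ry": 0, "rz": 0, "claw": -1}, {"x": 0, "y": 0, "z": 3, "rx": 0, "ry": 0, "rz": 0, "claw": -1}, {"x": 0, "y": 0, "z": 3, "rx": 0, "ry": 0, "rz": 0, "claw": -1}, {"x": 0, "y": 0, "z": 0, "rx": 0, "ry": 0, "rz": 0, "claw": -1}, {"x": 0, "y": 0, "z": 0, "rx": 0, "ry": 0, "rz": 0, "claw": -1}]'

```text
time: 12.4
tool_pos: [0.5077, -0.2447, 0.2096]
ee_rot: [-0.0, 0.875, 0.485, 0.0]
ft_force: [-0.0, 0.2, -2.5]
gripper_width: 0.0133
```

```bash
python3 -c "
from h import *
delta((.508,-.2443,.200),58)"
```

```text
t 12.4 pos [ 507.7 -244.7  209.6] yaw 57.97 F [-0.   0.2 -2.5] T [-0.01  0.01  0.  ] w 13.3
d mm [0.5 0.1 9.6] rv [-0.0002 -0.0002 -0.0005]
```

Call:
carry_out --rows '[{"x": 0, "y": 0, "z": 3, "rx": 0, "ry": 0, "rz": 0, "claw": -1}, {"x": 0, "y": 0, "z": 4, "rx": 0, "ry": 0, "rz": 0, "claw": -1}, {"x": 0, "y": 0, "z": 4, "rx": 0, "ry": 0, "rz": 0, "claw": -1}, {"x": 0, "y": 0, "z": 3, "rx": 0, "ry": 0, "rz": 0, "claw": -1}, {"x": 0, "y": 0, "z": 2, "rx": 0, "ry": 0, "rz": 0, "claw": -1}, {"x": 0, "y": 0, "z": 2, "rx": 0, "ry": 0, "rz": 0, "claw": -1}, {"x": 0, "y": 0, "z": 0, "rx": 0, "ry": 0, "rz": 0, "claw": -1}, {"x": 0, "y": 0, "z": 0, "rx": 0, "ry": 0, "rz": 0, "claw": -1}]'

```text
time: 13.2
tool_pos: [0.5077, -0.2448, 0.1926]
ee_rot: [0.0, 0.875, 0.485, 0.0]
ft_force: [-2.9, 1.0, 5.8]
gripper_width: 0.0136
```

```bash
python3 -c "
from h import *
delta((.508,-.2443,.1866),58)"
```

```text
t 13.2 pos [ 507.7 -244.8  192.6] yaw 57.98 F [-2.9  1.   5.8] T [0.25 0.34 0.06] w 13.6
d mm [ 0.5 -0.   6. ] rv [ 0.001   0.0001 -0.0004]
```

Collar contact: about 8 N net of tool weight. Continuing to the stop.

Call:
carry_out --rows '[{"x": 0, "y": -0.3, "z": 2, "rx": 0, "ry": 0, "rz": 0, "claw": -1}, {"x": 0, "y": 0, "z": 2, "rx": 0, "ry": 0, "rz": 0, "claw": -1}, {"x": 0, "y": 0, "z": 1, "rx": 0, "ry": 0, "rz": 0, "claw": -1}, {"x": 0, "y": 0, "z": 0, "rx": 0, "ry": 0, "rz": 0, "claw": -1}, {"x": 0, "y": 0, "z": 0, "rx": 0, "ry": 0, "rz": 0, "claw": -1}]' --force 60

```text
time: 13.7
tool_pos: [0.5076, -0.2447, 0.1882]
ee_rot: [0.001, 0.875, 0.485, 0.0]
ft_force: [-2.9, 2.7, 9.3]
gripper_width: 0.0138
```

```bash
python3 -c "
from h import *
delta((.508,-.2443,.1866),58)"
```

```text
t 13.7 pos [ 507.6 -244.7  188.2] yaw 57.98 F [-2.9  2.7  9.3] T [0.3  0.45 0.02] w 13.8
d mm [0.5 0.1 1.6] rv [ 0.0021  0.0002 -0.0004]
```

Call:
carry_out --rows '[{"x": 0, "y": 0, "z": 1, "rx": 0, "ry": 0, "rz": 0, "claw": -1}, {"x": 0, "y": 0, "z": 1, "rx": 0, "ry": 0, "rz": 0, "claw": -1}, {"x": 0, "y": 0, "z": 1, "rx": 0, "ry": 0, "rz": 0, "claw": -1}, {"x": 0, "y": 0, "z": 0, "rx": 0, "ry": 0, "rz": 0, "claw": -1}, {"x": 0, "y": 0, "z": 0, "rx": 0, "ry": 0, "rz": 0, "claw": -1}]'

```text
time: 14.2
tool_pos: [0.5077, -0.2447, 0.1865]
ee_rot: [0.002, 0.875, 0.485, 0.001]
ft_force: [-4.6, 3.7, 18.7]
gripper_width: 0.0134
```

```bash
python3 -c "
from h import *
delta((.508,-.2443,.1866),58)"
```

```text
t 14.2 pos [ 507.7 -244.7  186.5] yaw 57.98 F [-4.6  3.7 18.7] T [ 0.61  0.9  -0.03] w 13.4
d mm [ 0.5  0.  -0.1] rv [ 0.0036  0.0005 -0.0003]
```

Force rose steeply (9.3 to 18.7 N) at TCP z 186.5, which is the predicted stop height. I'll add a little margin, settle and look.

Call:
carry_out --rows '[{"x": 0, "y": 0, "z": 0.7, "rx": 0, "ry": 0, "rz": 0, "claw": -1}, {"x": 0, "y": 0, "z": 0, "rx": 0, "ry": 0, "rz": 0, "claw": -1}, {"x": 0, "y": 0, "z": 0, "rx": 0, "ry": 0, "rz": 0, "claw": -1}, {"x": 0, "y": 0, "z": 0, "rx": 0, "ry": 0, "rz": 0, "claw": -1}, {"x": 0, "y": 0, "z": 0, "rx": 0, "ry": 0, "rz": 0, "claw": -1}]'

```text
time: 14.7
tool_pos: [0.5077, -0.2448, 0.1864]
ee_rot: [0.002, 0.875, 0.485, 0.001]
ft_force: [-5.2, 4.1, 23.2]
gripper_width: 0.0139
```

```bash
python3 -c "
from h import *
delta((.508,-.2443,.1866),58)
p,d=snap('side');u,v=map(int,proj('side',(.508,-.244,.14)));cv2.imwrite('pics/g4.png',cv2.resize(p[v-45:v+35,u-45:u+45,::-1],(675,600),interpolation=2))
P=cloud('side',d); 
for z in (.208,): print([round(x,1) for x in proj('side',(.508,-.2443,z))])
a=P[v-35:v+20,u-12:u+12]; m=(abs(a[...,0]-.508)<.06)&(abs(a[...,1]+.244)<.03); print('fin top z',np.nanpercentile(a[...,2][m],[50,90,97]))
"
```

```text
t 14.7 pos [ 507.7 -244.8  186.4] yaw 57.98 F [-5.2  4.1 23.2] T [0.84 1.22 0.03] w 13.9
d mm [ 0.5 -0.  -0.2] rv [ 0.0043  0.0006 -0.0003]
[np.float64(289.5), np.float64(222.2)]
fin top z [0.18088243 0.26003204 0.27282022]
```

View pics/g4.png

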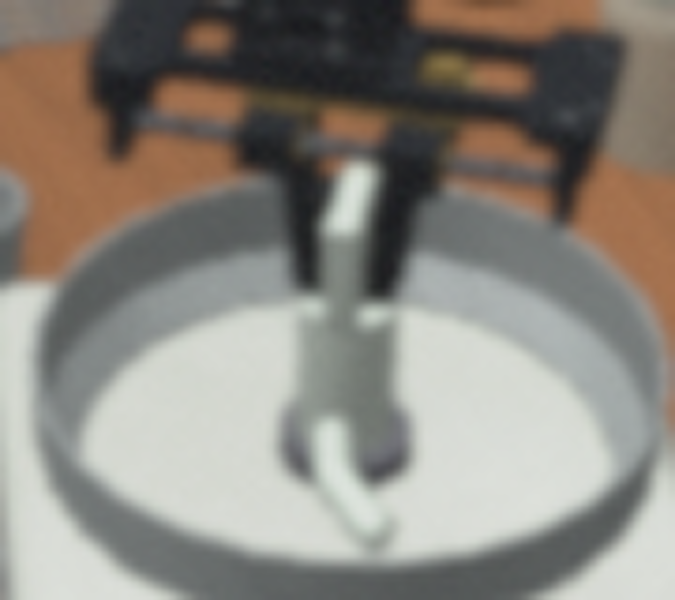

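The tool is fully seated: hub on the collar at (345,440), collar low, fin held at (348,230). The last 0.7 mm commanded gave only 0.1 mm of motion and +4.5 N, so it's on the hard stop.

```bash
python3 -c "
from h import *
arm.sign_off()"
```

```text
the job is handed in; nothing more can be done
```

I gripped the white two-armed kneading tool by its fin, turned it to 58° to match the spindle cross and lowered it onto the spindle. It is pressed against the collar's lower stop and still held with a 60 N grip; the job is handed in at about 14.7 s.

**Last checks:**
- **Height:** the TCP is at z = 186.4 mm, against 186.6 mm predicted for the collar fully down.
- **Force:** the wrist reads +23 N upward, about 25 N net of the tool's weight, and further commanded travel only raised it. The collar needs about 14 N to be fully down.
- **Grip:** the opening is 13.9 mm on the 14 mm fin, and nothing shows the fin slipping.
- **Last side picture:** the tool is seated on the lowered collar.

**Checks that disagreed or weren't made:**
- A sideways force of about 6.6 N and a tilt of about 0.004 rad remained under load. I left both alone.
- The depth reading for the fin-top height was contaminated by the gripper, so I did not use it.
- I did not take a final overview picture of the other objects. I felt no contact with any of them.

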